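# Lay the carton down and set it against the stop

### The arm

A 6-joint arm with a two-finger parallel gripper is mounted at the origin on a cart in front of the work surface, level with it; the furniture and walls round the work are solid. World frame = base frame: x ahead of the robot, y to its left, z up, the work surface at z = 0. Lengths are in m, angles in degrees, forces in N, time in s.
With the tool pointing down it reaches from about 0.25 to 0.725 m from the base axis. Payload 9.7 kg.
Tool frame: the origin (TCP) lies between the finger pads; the fingertips stand 11 mm ahead of it and the grasp point (between the pads) lies 8 mm behind it; z points along the fingers, x is the direction in which the jaws open and shut, and the axes are right-handed (so a half turn about z gives the same grasp; the last joint's range is limited). The gripper opens to 85 mm and grips with 20 to 120 N. Pads are 22 mm wide; open, the fingers measure 114 mm over their backs; the gripper's body (76 mm by 85 mm) begins 54 mm behind the grasp point. The pads swing forward as they close: fully open they stand 13 mm farther back than shut.
Start: joints at [-76.031, 4.979, 10.078, 95.1, 0, 90], TCP at [0.133, -0.534, 0.242] pointing down, gripper open.
Joint ranges: [-179.16, 179.16], [-48.56, 103.87], [-65.8, 70.77], [-126.05, 130.52], [-82.76, 87.17], [-180, 180]. Speed limits (degrees/s): [127.2, 127.2, 147.25, 180, 180, 180].

### API

Orientations are given as [roll, pitch, yaw] about the fixed x, y, z axes, in that order (R = Rz(yaw) Ry(pitch) Rx(roll)).
In Python, from workcell import get_obs, camera, job_done, spotter gives the robot as it stands.
- The arm moves only by the tool play_rows, never from a script. Its argument "rows" is a list of rows, each a list of 3 entries, a list of its own where there are three numbers: the closure, from 0 (fully open) to 1 (shut), then the shift along the tool's x, y, z in cm, then the turn, a rotation vector about the tool's x, y, z in degrees. In form: [[claw, [x, y, z], [wx, wy, wz]], ...]. A call has 1 to 12 rows; each row shifts and turns the pose as measured when the row begins, along the tool's axes as they then stand; what a row does not reach is not made up. A row lasts 1/10 s, in which the tool goes at most 50 mm and 8.59 degrees, less where a joint would pass 70% of its speed; a pose out of reach is approached as far as the arm can. A call is refused whole if a number of a shift passes 5 or a number of a turn 8.59, either way. A call with a gripper value outside its range is refused whole. The fingers move at their own pace and stop on an object; "newtons" is the grip in N (left out, the last holds). Time passes only in rows, so rows that do not move let the fingers close. It gives the time, the measured TCP pose, the force and the opening at its end, in the units of the state.
- get_obs(): the state, without advancing time (a new reading comes with each control period).
- camera(name): name is "scene" or "top" or "wrist"; returns a dict with "img" (480x640x3 uint8, red, green, blue), "intrinsics" (3x3 intrinsics, pixels), "k1" (the pictures are not rectified: a ray, as slopes to the right and down, at radius r is drawn at 1 + k1 r^2 times it, then the intrinsics apply), "xyz" and "orientation" of the camera in the world. Camera axes: x right, y down, z forward; pixel columns grow to the right and rows downward; lengths in m; the calibration is good to about 2 mm. A picture is of the moment at which its call begins. There is no depth.
- job_done(): hands the job in, once; it reports no verdict.
Trained networks look in a picture, given as the dict that the camera call returned (one of the last four; its "shot" number tells which), for a name from the list of things; names that differ only in an ending like _2 or _b are one class to them, and where a whole thing is asked for, a point or a joint stands for the part that bears it (a point fixed in the world has none). Each returns a list of dicts, best first, with "confidence" (0 to 1); they miss things now and then, are a little off and sometimes report something else, mostly with a low value. They report only what shows in the picture. A call takes as long as a camera call. They do not tell look-alikes from the thing itself.
- spotter.spot_in(picture, thing): "point" ([x, y, z] in m, in world coordinates, good to about 4 mm: the middle of the surface that is visible of it).
- spotter.trace(picture, thing): "pixels" (480x640 bool, what is visible of it).
The state is a dict: "time": time; "q": joint angles; "qd": joint speeds; "joint_efforts": joint torques, N m; "ee_pos": TCP position; "tcp_rot": TCP orientation; "wrist_force": force on the tool from outside, world axes, zero at the start; "torque": the same for the moment, N m; "opening": finger opening in m.
Only numpy, scipy, OpenCV 4.12 (cv2) and the standard library are available. Lean on these libraries where they do the work, as an engineer would, in place of code of your own. Each camera call takes 0.05 s, during which the arm holds its last target.

### The job

One small cardboard carton still stands on its end in front of the packing stop; tip it over with your fingertips so that it lies flat with its taped top upward, like the carton that already lies there, and then push it along the table until its leading end is flush against the metal stop bar. Only push: do not lift or carry the carton, and leave the other carton, the solder reel, the tape roll and the glue stick where they are. Let go of everything at the end.

Things in the scene. Friction and masses are not known exactly. Their poses are not given: they have to be found in the camera images.
- carton: The carton to handle: brown, 60 (x) by 85 (y) by 45 mm (z), 0.09 kg, origin at the centre of its underside, z out of its taped top. It starts standing 85 mm tall on its -y end, y up, underside facing the bar, taped top away from it, each within 12 degrees. Pushed high on the taped face it falls flat, 20 to 65 mm short of the bar; then z is up and y points to the bar.
- stop_face (a point): Middle of the foot of the stop bar's flat front face, at table height. The bar is a fixed aluminium angle, 220 mm long along this frame's x axis, 36 mm high; the face looks along -y of this frame, towards the cartons, and +y runs into the bar.
- other_carton: A second carton of the same make and size that already lies flat, taped top up, against the bar's far part (about 70 mm along +x from stop_face). Origin at the centre of its underside. To be left alone.
- solder_reel: Solder reel, 55 mm diameter, 36 mm high, standing on its flange behind the bar; origin under it. To be left alone.
- tape_roll: Black tape roll, 57 mm diameter, 19 mm high, lying flat behind the bar; origin at the centre of its underside. To be left alone.
- glue_stick: Glue stick, 26 mm diameter, 80 mm high, standing upright in front of the second carton, at least 90 mm to the side (stop_face +x) of the standing carton's middle; origin at the centre of its foot. To be left alone.
There are look-alikes about, which are no part of the job. There is more than one size of the part that bears stop_face; the job needs the larger. Leave any green look-alike of the carton alone.

How it is judged (in metres and radians):
On the way, in this order (a step that is already met when the one before it is completed fails the run):
1. the carton lies flat on the table, taped top up (angle between carton's own z axis and vertical below 0.1 rad and height (world z) of carton below 0.006 m), for 0.2 s.
2. the carton has been pushed against the stop bar (y of carton in the frame of stop_face above -0.0475 m), for 0.2 s.
At the end, for the whole second after the job is handed in: The carton lies flat on the table, taped top up (within 3 degrees), at rest, its end against the front face of the stop bar: middle of the end within about 5 mm of the face, square to it within 4.5 degrees, its middle within the bar's length (angle between carton's own z axis and vertical below 0.06 rad and height (world z) of carton below 0.005 m and y of carton in the frame of stop_face between -0.0475 and -0.038 m and x of carton in the frame of stop_face between -0.1 and 0.1 m and angle between the y axis of carton and the y axis of stop_face, either way round below 0.08 rad and linear speed of carton below 0.01 m/s); the robot touches nothing.
It fails at once if the carton is lifted off the table while it stands or tips (height (world z) of carton above 0.055 m).
It fails at once if the carton is lifted off the table after it has been laid down (angle between carton's own z axis and vertical below 0.25 rad and height (world z) of carton above 0.02 m).
It fails at once if the other carton is moved (over 10 mm) (distance of other_carton from where it was at the start of the episode above 0.01 m).
It fails at once if the solder reel or the tape roll is moved (over 15 mm) (distance of any of solder_reel, tape_roll from where it was at the start of the episode above 0.015 m).
It fails at once if the glue stick is moved or knocked over (over 15 mm) (distance of glue_stick from where it was at the start of the episode above 0.015 m or angle between glue_stick's own z axis and vertical above 0.4 rad).
It also fails if it takes over 42 s, if anything falls off the work surface, if the arm or the gripper's body presses on something with over 40 N, if the wrist force passes 120 N, or if a joint passes its speed limit or range.

## Working session

There is one attempt and no reset: what is moved stays moved. The work goes in short steps, Python scripts to look and compute and a tool call to move; the robot and the scene stay as the last step left them, time stands still between calls to the robot, and variables do not carry over. Pictures are saved under pics/ and viewed, and the job is handed in when it is done.

Besides the shell and the picture viewer there is one more tool, called after ">>>" in YAML: its name, and indented under it one key for each argument. play_rows: Moves the arm, as the interface text tells. Its arguments: {"type":"object","properties":{"rows":{"type":"array","items":{"type":"array"}},"newtons":{"type":"number"}},"required":["rows"]}

```bash
mkdir -p pics; ls; python3 - <<'E'
from workcell import get_obs,camera,spotter
import cv2,numpy as np
o=get_obs();print({k:np.round(v,3).tolist() for k,v in o.items()})
for n in("scene","top"):
    c=camera(n);cv2.imwrite(f"pics/{n}0.png",c["img"][:,:,::-1]);print(n,c["intrinsics"],c["k1"],c["xyz"],c["orientation"])
    for t in("carton","stop_face","other_carton","glue_stick","solder_reel","tape_roll"):
        try:
            for r in spotter.spot_in(c,t):print(t,np.round(r["point"],3),r["confidence"])
        except Exception as e: print(t,e)
E
```

```text
pics
{'time': 0.0, 'q': [-76.03, 5.01, 10.035, 95.099, -0.002, 89.999], 'qd': [0.059, -0.029, -0.082, -0.034, -0.072, -0.015], 'joint_efforts': [0.001, -52.039, 46.48, 0.016, 0.0, 0.0], 'ee_pos': [0.133, -0.534, 0.242], 'tcp_rot': [179.998, 0.074, -76.029], 'wrist_force': [-0.164, 0.163, 0.565], 'torque': [0.027, 0.033, 0.003], 'opening': 0.085}
scene [[600.59156503   0.         318.05087317]
 [  0.         600.59156503 251.25507877]
 [  0.           0.           1.        ]] -0.002304559495358747 [0.01899384 0.97758623 0.58736689] [-121.56110879   -0.42919228 -140.41022963]
carton [0.465 0.31  0.054] 0.8
carton [0.571 0.237 0.059] 0.67
stop_face [0.489 0.464 0.006] 0.93
stop_face [0.433 0.139 0.005] 0.78
other_carton [0.408 0.546 0.033] 0.75
other_carton [0.567 0.423 0.045] 0.74
glue_stick [0.588 0.339 0.046] 0.58
solder_reel [0.409 0.546 0.033] 0.93
tape_roll [0.512 0.563 0.017] 0.97
top [[585.86444247   0.         313.98328148]
 [  0.         585.86444247 236.39234795]
 [  0.           0.           1.        ]] -0.1798470690368976 [0.38249818 0.33410399 1.0778531 ] [-171.59875584   -0.23882689  -89.66133301]
carton [0.478 0.296 0.086] 0.82
stop_face [0.434 0.144 0.   ] 0.84
stop_face [0.492 0.47  0.006] 0.78
other_carton [0.582 0.424 0.046] 0.6
other_carton [0.479 0.295 0.085] 0.24
glue_stick [0.594 0.332 0.08 ] 0.76
solder_reel [0.413 0.539 0.038] 0.76
tape_roll [0.518 0.566 0.016] 0.62
```

View pics/scene0.png

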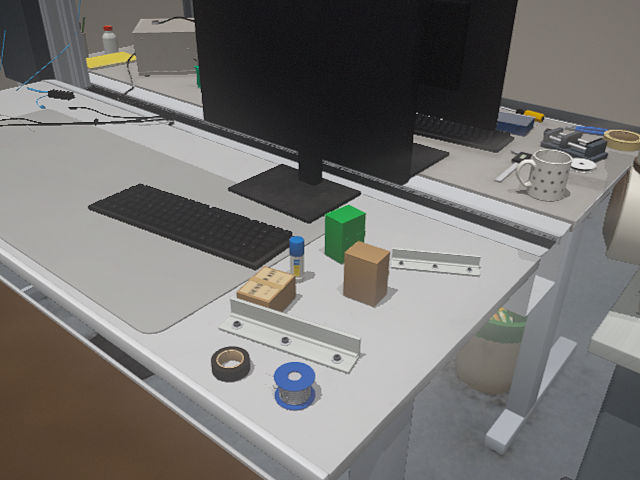

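View pics/top0.png

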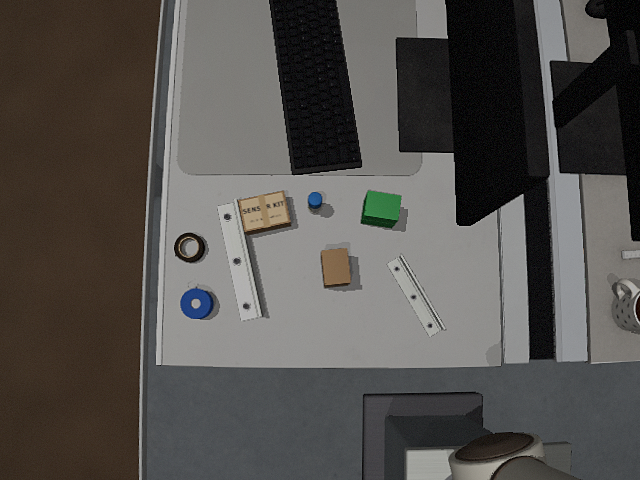

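```bash
cat > h.py <<'E'
import numpy as np,cv2
from scipy.spatial.transform import Rotation as R
def Rc(c): return R.from_euler('xyz',c["orientation"],degrees=True).as_matrix()
def proj(c,P):
    p=(np.asarray(P,float)-c["xyz"])@Rc(c); s=p[...,:2]/p[...,2:]
    r2=(s**2).sum(-1,keepdims=True); s=s*(1+c["k1"]*r2); K=np.array(c["intrinsics"])
    return s*[K[0,0],K[1,1]]+[K[0,2],K[1,2]]
def back(c,uv,z):
    K=np.array(c["intrinsics"]);s=(np.asarray(uv,float)-[K[0,2],K[1,2]])/[K[0,0],K[1,1]]
    t=s.copy()
    for _ in range(30): t=s/(1+c["k1"]*(t**2).sum(-1,keepdims=True))
    d=np.concatenate([t,np.ones(t.shape[:-1]+(1,))],-1)@Rc(c).T
    return c["xyz"]+d*((z-c["xyz"][2])/d[...,2:])
E
python3 - <<'E'
from workcell import camera
import cv2,numpy as np,pickle
for n,(x,y,w,h) in dict(top=(205,180,240,165),scene=(210,195,280,190)).items():
    c=camera(n);pickle.dump(c,open(n+".pkl","wb"))
    im=c["img"][y:y+h,x:x+w,::-1]; s=800/w if n=="scene" else 800/w
    s=min(800/w,600/h);print(n,s)
    cv2.imwrite(f"pics/{n}crop.png",cv2.resize(im,None,fx=s,fy=s,interpolation=cv2.INTER_CUBIC))
E
```

```text
top 3.3333333333333335
scene 2.857142857142857
```

View pics/topcrop.png

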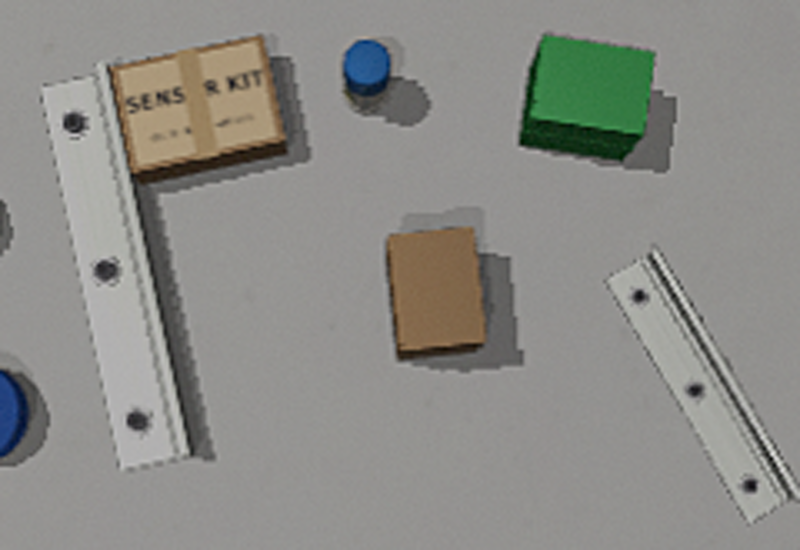

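View pics/scenecrop.png

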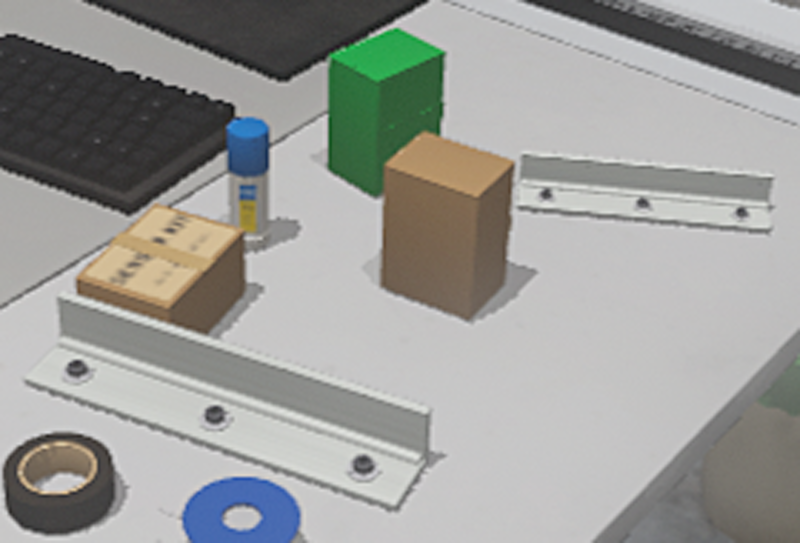

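The candidates are the brown carton at top (336,267), the green look-alike at (381,208), the larger bar at (240,262) and the smaller bar at (415,295). The brown carton and the larger bar, with the flat carton against it, fit the description, and both crops confirm this.

```bash
python3 - <<'E'
from h import *;import pickle
c=pickle.load(open("top.pkl","rb"));s=10/3
f=lambda L:(np.array(L,float)+.5)/s-.5+[205,180]
b=back(c,f([(111,63),(190,456)]),.036);print("bar",b.round(4))
d=b[0]-b[1];print(np.linalg.norm(d),"mid",b.mean(0),"dir ang",np.degrees(np.arctan2(d[1],d[0])))
k=back(c,f([(387,236),(473,227),(485,345),(397,352)]),.085);print("carton",k.round(4),k.mean(0))
for i in range(4):
    e=k[(i+1)%4]-k[i];print(np.linalg.norm(e).round(4),np.degrees(np.arctan2(e[1],e[0])).round(1))
ce=pickle.load(open("scene.pkl","rb"));s2=800/280
g=lambda L:(np.array(L,float)+.5)/s2-.5+[210,195]
k2=back(ce,g([(384,165),(428,132),(514,163),(474,197)]),.085);print("scene",k2.round(4),k2.mean(0))
b2=back(ce,g([(64,291),(428,405)]),.036);print(b2.round(4))
u=d/np.linalg.norm(d);n=np.array([-u[1],u[0],0])
for q in (k.mean(0),):
    print("in stop frame",(q-b.mean(0))@u,(q-b.mean(0))@n)
print("green",back(c,f([(540,36),(654,52),(640,135),(525,122)]),.085).round(3), "glue",back(c,f([(367,68)]),.08))
E
```

```text
bar [[0.6051 0.4695 0.036 ]
 [0.3926 0.4224 0.036 ]]
0.2177295295666253 mid [0.49885593 0.44598755 0.036     ] dir ang 12.490357929186487
carton [[0.505  0.3191 0.085 ]
 [0.5099 0.275  0.085 ]
 [0.4494 0.269  0.085 ]
 [0.4456 0.3138 0.085 ]] [0.47745037 0.29424002 0.085     ]
0.0444 -83.6
0.0608 -174.3
0.045 94.8
0.0596 5.1
scene [[0.5034 0.3208 0.085 ]
 [0.5061 0.2757 0.085 ]
 [0.4491 0.2721 0.085 ]
 [0.446  0.3155 0.085 ]] [0.47616014 0.29603226 0.085     ]
[[0.6042 0.4739 0.036 ]
 [0.3949 0.4239 0.036 ]]
in stop frame -0.053718192954916394 -0.1435265442222641
green [[0.61  0.24  0.085]
 [0.603 0.18  0.085]
 [0.558 0.188 0.085]
 [0.565 0.248 0.085]] glue [[0.59378072 0.32986016 0.08      ]]
```

```bash
python3 - <<'E'
from h import *;import pickle
from scipy.optimize import least_squares
c=pickle.load(open("top.pkl","rb"));ce=pickle.load(open("scene.pkl","rb"))
for a in ((457,220),(500,212),(547,180)):
  for z in (.1,.2,.4,.6): print(a,z,back(c,np.array([a]),z).round(3),proj(ce,back(c,np.array([a]),z)).round(0))
def tri(a,b):
    r=least_squares(lambda P:np.r_[proj(c,P)-a,proj(ce,P)-b],[.6,0,.3]);print(r.x.round(3),r.cost)
tri((457,222),(412,187));tri((547,180),(412,187));
E
```

```text
(457, 220) 0.1 [[0.557 0.086 0.1  ]] [[398. 186.]]
(457, 220) 0.2 [[0.539 0.111 0.2  ]] [[403. 142.]]
(457, 220) 0.4 [[0.503 0.162 0.4  ]] [[415.  30.]]
(457, 220) 0.6 [[0.468 0.213 0.6  ]] [[ 433. -128.]]
(500, 212) 0.1 [[0.572 0.009 0.1  ]] [[413. 171.]]
(500, 212) 0.2 [[0.552 0.042 0.2  ]] [[417. 130.]]
(500, 212) 0.4 [[0.514 0.109 0.4  ]] [[428.  24.]]
(500, 212) 0.6 [[0.475 0.175 0.6  ]] [[ 443. -128.]]
(547, 180) 0.1 [[ 0.631 -0.082  0.1  ]] [[412. 151.]]
(547, 180) 0.2 [[ 0.605 -0.039  0.2  ]] [[416. 113.]]
(547, 180) 0.4 [[0.555 0.046 0.4  ]] [[426.  15.]]
(547, 180) 0.6 [[0.504 0.131 0.6  ]] [[ 441. -127.]]
[0.544 0.081 0.102] 44.86755862171632
[ 0.655 -0.13  -0.01 ] 4.976034138158174
```

```bash
cat > plan.py <<'E'
import numpy as np,math,json
from scipy.spatial.transform import Rotation as R
from workcell import get_obs
def plan(claw,xyz,yaw,n):
    o=get_obs();p=np.array(o["ee_pos"]);r=R.from_euler('xyz',o["tcp_rot"],degrees=True)
    t=R.from_euler('xyz',[180,0,yaw],degrees=True);xyz=np.array(xyz)
    rv=(r.inv()*t).as_rotvec()/n;rows=[]
    for i in range(n):
        d=r.inv().apply((xyz-p)/n)*100
        rows.append([claw,d.round(2).tolist(),np.degrees(rv).round(2).tolist()]); r=r*R.from_rotvec(rv);
        p0=p; p=p; 
    print(o["time"],np.round(o["ee_pos"],4),np.round(o["tcp_rot"],2));print(json.dumps(rows))
E
python3 -c "
from plan import *
plan(0.65,(.34,-.1,.242),-20,11)"
```

```text
0.8 [ 0.1327 -0.5337  0.2423] [180.    -0.   -76.03]
[[0.65, [-3.37, -2.78, 0.0], [0.0, -0.0, -5.09]], [0.65, [-3.11, -3.07, 0.0], [0.0, -0.0, -5.09]], [0.65, [-2.83, -3.33, 0.0], [0.0, -0.0, -5.09]], [0.65, [-2.52, -3.57, 0.0], [0.0, -0.0, -5.09]], [0.65, [-2.19, -3.78, 0.0], [0.0, -0.0, -5.09]], [0.65, [-1.85, -3.96, 0.0], [0.0, -0.0, -5.09]], [0.65, [-1.49, -4.11, 0.0], [0.0, -0.0, -5.09]], [0.65, [-1.12, -4.22, 0.0], [0.0, -0.0, -5.09]], [0.65, [-0.74, -4.31, 0.0], [0.0, -0.0, -5.09]], [0.65, [-0.35, -4.36, 0.0], [0.0, -0.0, -5.09]], [0.65, [0.03, -4.37, 0.0], [0.0, -0.0, -5.09]]]
```

>>> play_rows:
  rows:
    - [0.65,[-3.4,-2.8,0],[0,0,-5]]
    - [0.65,[-3.1,-3.1,0],[0,0,-5]]
    - [0.65,[-2.8,-3.3,0],[0,0,-5]]
    - [0.65,[-2.5,-3.6,0],[0,0,-5]]
    - [0.65,[-2.2,-3.8,0],[0,0,-5]]
    - [0.65,[-1.8,-4,0],[0,0,-5]]
    - [0.65,[-1.5,-4.1,0],[0,0,-5]]
    - [0.65,[-1.1,-4.2,0],[0,0,-5]]
    - [0.65,[-0.7,-4.3,0],[0,0,-5]]
    - [0.65,[-0.3,-4.4,0],[0,0,-5]]
    - [0.65,[0,-4.4,0],[0,0,-5]]

```text
time: 1.9
ee_pos: [0.3432, -0.087, 0.2412]
tcp_rot: [-179.9, -0.3, -19.5]
wrist_force: [0.5, -1.0, 0.1]
opening: 0.0299
```

```bash
python3 -c "
from plan import *
print(get_obs()['opening'])
plan(0.65,(.36,.2,.2),5.5,8)"
```

```text
0.02993378311425221
1.9 [ 0.3432 -0.087   0.2412] [-179.93   -0.25  -19.48]
[[0.65, [-1.0, -3.45, 0.52], [-0.0, -0.03, -3.12]], [0.65, [-0.81, -3.5, 0.52], [-0.0, -0.03, -3.12]], [0.65, [-0.62, -3.54, 0.52], [-0.0, -0.03, -3.12]], [0.65, [-0.43, -3.57, 0.52], [-0.0, -0.03, -3.12]], [0.65, [-0.23, -3.59, 0.52], [-0.0, -0.03, -3.12]], [0.65, [-0.03, -3.59, 0.52], [-0.0, -0.03, -3.12]], [0.65, [0.16, -3.59, 0.52], [-0.0, -0.03, -3.12]], [0.65, [0.36, -3.58, 0.52], [-0.0, -0.03, -3.12]]]
```

>>> play_rows:
  rows:
    - [0.65,[-1,-3.5,0.5],[0,0,-3.1]]
    - [0.65,[-0.8,-3.5,0.5],[0,0,-3.1]]
    - [0.65,[-0.6,-3.5,0.5],[0,0,-3.1]]
    - [0.65,[-0.4,-3.6,0.5],[0,0,-3.1]]
    - [0.65,[-0.2,-3.6,0.5],[0,0,-3.1]]
    - [0.65,[0,-3.6,0.5],[0,0,-3.1]]
    - [0.65,[0.2,-3.6,0.5],[0,0,-3.1]]
    - [0.65,[0.4,-3.6,0.5],[0,0,-3.1]]

```text
time: 2.7
ee_pos: [0.3594, 0.2146, 0.202]
tcp_rot: [180.0, -0.7, 6.6]
wrist_force: [1.7, -0.2, 0.2]
opening: 0.03
```

```bash
python3 -c "
from plan import *
plan(0.65,(.485,.218,.15),5.5,5)"
```

```text
2.7 [0.3594 0.2146 0.202 ] [179.98  -0.69   6.64]
[[0.65, [2.49, 0.22, 1.07], [0.0, -0.14, 0.23]], [0.65, [2.49, 0.21, 1.06], [0.0, -0.14, 0.23]], [0.65, [2.5, 0.2, 1.06], [0.0, -0.14, 0.23]], [0.65, [2.5, 0.19, 1.05], [0.0, -0.14, 0.23]], [0.65, [2.5, 0.18, 1.05], [0.0, -0.14, 0.23]]]
```

>>> play_rows:
  rows:
    - [0.65,[2.5,0.2,1.1],[0,-0.1,0.2]]
    - [0.65,[2.5,0.2,1.1],[0,-0.1,0.2]]
    - [0.65,[2.5,0.2,1.1],[0,-0.1,0.2]]
    - [0.65,[2.5,0.2,1],[0,-0.1,0.2]]
    - [0.65,[2.3,0.2,1],[0,-0.1,0.2]]
    - [0.65,[0,0,0],[0,0,0]]

```text
time: 3.3
ee_pos: [0.4861, 0.2259, 0.1473]
tcp_rot: [-179.9, -0.2, 6.4]
wrist_force: [-1.1, -0.0, -0.7]
opening: 0.0298
```

```bash
python3 - <<'E'
from plan import *
from workcell import camera
import cv2
plan(0.65,(.4845,.22,.078),5.5,4)
c=camera("scene");cv2.imwrite("pics/s1.png",c["img"][120:400,180:560,::-1])
c=camera("top");cv2.imwrite("pics/t1.png",c["img"][150:400,180:520,::-1])
E
```

```text
3.3 [0.4861 0.2259 0.1473] [-179.93   -0.21    6.39]
[[0.65, [-0.06, 0.15, 1.73], [-0.02, -0.05, 0.22]], [0.65, [-0.06, 0.14, 1.73], [-0.02, -0.05, 0.22]], [0.65, [-0.06, 0.14, 1.73], [-0.02, -0.05, 0.22]], [0.65, [-0.06, 0.14, 1.73], [-0.02, -0.05, 0.22]]]
```

View pics/s1.png

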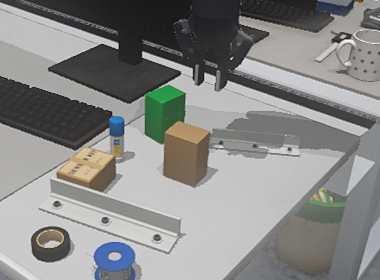

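View pics/t1.png

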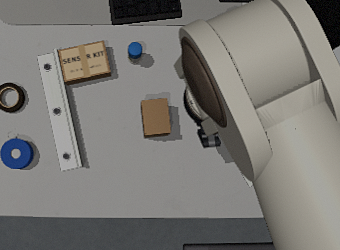

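The fingers at crop (205,78) hang behind the brown carton at (187,152), with nothing in the way. I'll lower them and push high on the taped face.

>>> play_rows:
  rows:
    - [0.65,[0,0.2,1.7],[0,0,0.2]]
    - [0.65,[0,0.1,1.7],[0,0,0.2]]
    - [0.65,[0,0.1,1.7],[0,0,0.2]]
    - [0.65,[0,0.1,1.8],[0,0,0.2]]
    - [0.65,[0,0,0],[0,0,0]]

```text
time: 3.9
ee_pos: [0.483, 0.222, 0.0831]
tcp_rot: [-179.8, -0.6, 5.7]
wrist_force: [-0.8, 0.5, -0.4]
opening: 0.0296
```

```bash
python3 - <<'E'
from plan import *
from workcell import camera
import cv2
plan(0.65,(.4825,.25,.077),5.5,4)
c=camera("scene");cv2.imwrite("pics/s2.png",cv2.resize(c["img"][180:330,220:480,::-1],None,fx=3,fy=3))
E
```

```text
3.9 [0.483  0.222  0.0831] [-179.76   -0.57    5.7 ]
[[0.65, [0.06, -0.7, 0.16], [-0.06, -0.14, 0.05]], [0.65, [0.06, -0.7, 0.16], [-0.06, -0.14, 0.05]], [0.65, [0.06, -0.7, 0.15], [-0.06, -0.14, 0.05]], [0.65, [0.06, -0.7, 0.15], [-0.06, -0.14, 0.05]]]
```

View pics/s2.png

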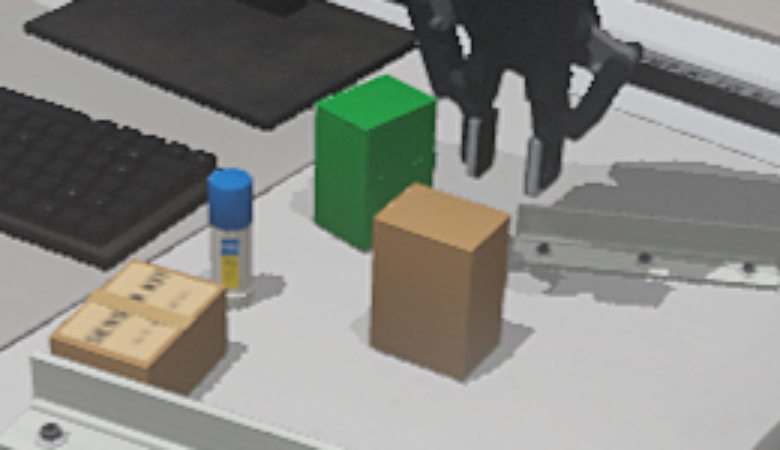

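>>> play_rows:
  rows:
    - [0.65,[0,-0.7,0.3],[0,-0.1,0]]
    - [0.65,[0,-0.7,0.3],[0,-0.1,0]]
    - [0.65,[0,-0.7,0.3],[0,-0.1,0]]
    - [0.65,[0,-0.6,0],[0,-0.1,0]]
    - [0.65,[0,-0.6,0],[0,0,0]]
    - [0.65,[0,-0.6,0],[0,0,0]]
    - [0.65,[0,-0.6,0],[0,0,0]]
    - [0.65,[0,-0.6,0],[0,0,0]]

```text
time: 4.75
ee_pos: [0.4791, 0.2788, 0.0803]
tcp_rot: [-179.6, -0.6, 5.8]
wrist_force: [0.6, -0.3, 0.5]
opening: 0.0299
```

```bash
python3 - <<'E'
from workcell import camera
import cv2
c=camera("scene");cv2.imwrite("pics/s3.png",cv2.resize(c["img"][180:330,220:480,::-1],None,fx=3,fy=3))
E
```

```text
(no output)
```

View pics/s3.png

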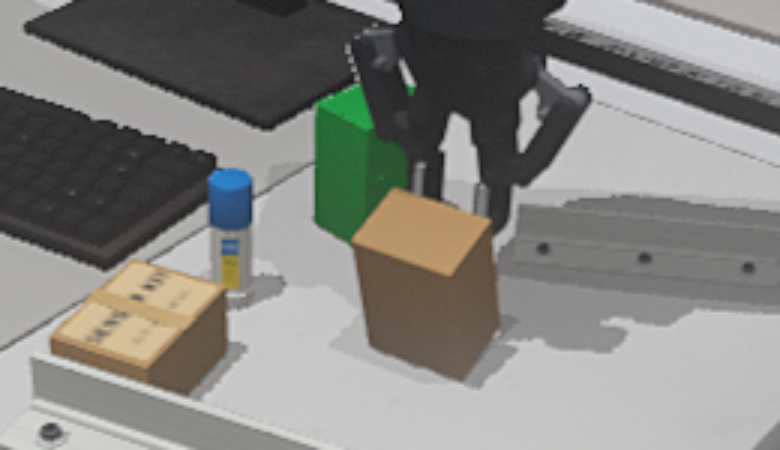

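The carton is tipping cleanly about its bottom edge without sliding. I'll keep pushing.

>>> play_rows:
  rows:
    - [0.65,[0,-0.6,0],[0,0,0]]
    - [0.65,[0,-0.6,0],[0,0,0]]
    - [0.65,[0,-0.6,0],[0,0,0]]
    - [0.65,[0,-0.5,0],[0,0,0]]
    - [0.65,[0,0,0],[0,0,0]]

```text
time: 5.3
ee_pos: [0.4765, 0.3047, 0.0804]
tcp_rot: [-179.6, -0.6, 5.8]
wrist_force: [0.2, 0.2, 0.2]
opening: 0.0298
```

```bash
python3 - <<'E'
from workcell import camera
import cv2
c=camera("scene");cv2.imwrite("pics/s4.png",cv2.resize(c["img"][180:330,220:480,::-1],None,fx=3,fy=3))
E
```

```text
(no output)
```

View pics/s4.png

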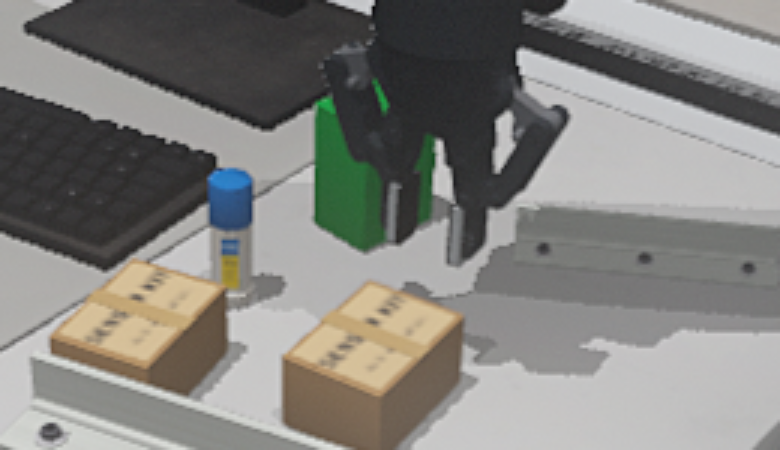

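It lies flat with the taped top up (crop (375,350)). I'll back off and measure it.

>>> play_rows:
  rows:
    - [0.65,[0,2,0],[0.1,0.2,0]]
    - [0.65,[0,2,0],[0,0.2,0]]
    - [0.65,[0,1.5,0],[0,0.1,0]]
    - [0.65,[0,0,0],[0,0,0]]

```text
time: 5.75
ee_pos: [0.4821, 0.2479, 0.0797]
tcp_rot: [-179.5, -1.1, 5.8]
wrist_force: [0.7, 0.0, -0.9]
opening: 0.0298
```

```bash
python3 - <<'E'
from workcell import camera
import cv2,pickle
c=camera("scene");pickle.dump(c,open("scene2.pkl","wb"));cv2.imwrite("pics/s5.png",cv2.resize(c["img"][225:375,210:410,::-1],None,fx=4,fy=4,interpolation=cv2.INTER_CUBIC))
c=camera("top");pickle.dump(c,open("top2.pkl","wb"));cv2.imwrite("pics/t5.png",cv2.resize(c["img"][185:335,205:405,::-1],None,fx=4,fy=4,interpolation=cv2.INTER_CUBIC))
E
```

```text
(no output)
```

View pics/s5.png

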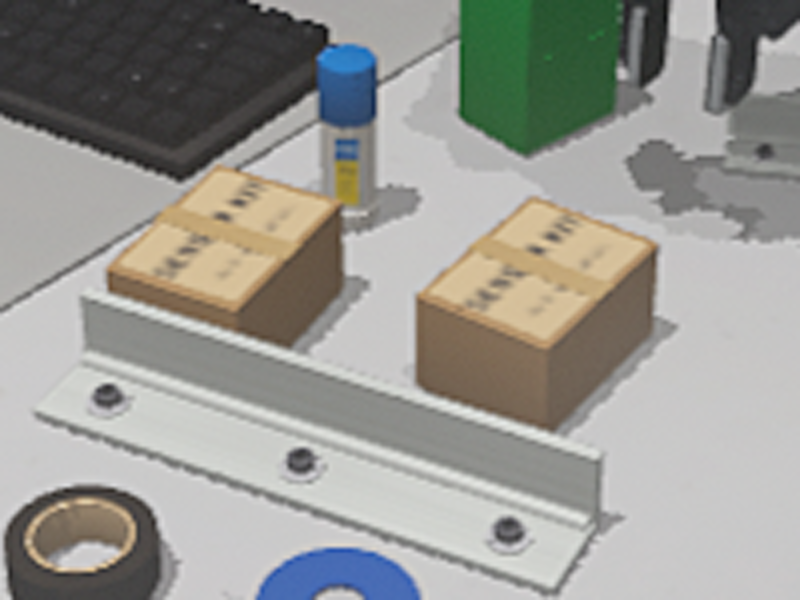

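View pics/t5.png

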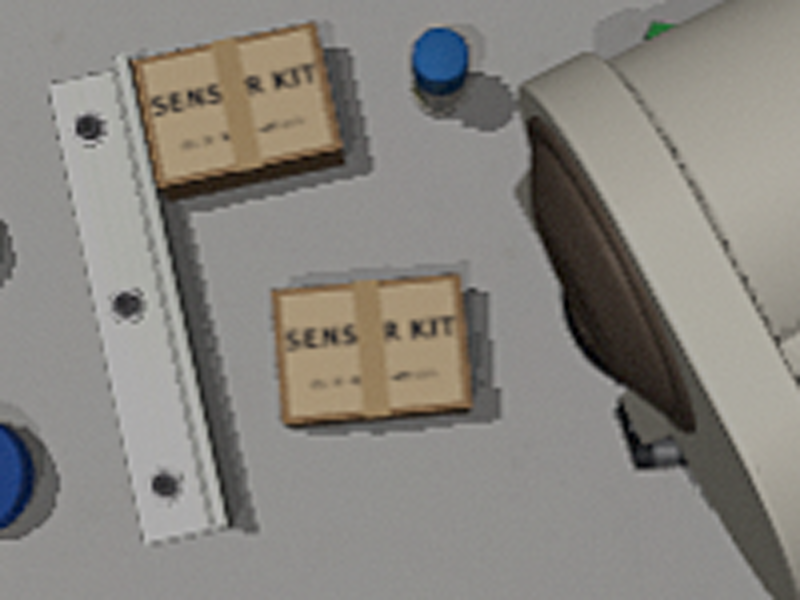

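```bash
cat > m.py <<'E'
from h import *
def meas(k,b):
    d=b[0]-b[1];u=d/np.linalg.norm(d);n=np.array([-u[1],u[0],0]);m=b.mean(0)
    # k: order far-bar, far-rear, near-rear, near-bar
    y=(k[0]+k[3]-k[1]-k[2]);print("bar mid",m.round(4),"x-dir",np.degrees(np.arctan2(u[1],u[0])).round(1),"carton c",k.mean(0).round(4),"y-dir-90",(np.degrees(np.arctan2(y[1],y[0]))-90).round(1),"stopframe",np.round([(k.mean(0)-m)@u,(k.mean(0)-m)@n],4),"size",np.linalg.norm(y)/2,np.linalg.norm(k[0]+k[1]-k[2]-k[3])/2)
E
python3 - <<'E'
from m import *;import pickle
c=pickle.load(open("top2.pkl","rb"));f=lambda L,o:(np.array(L,float)+.5)/4-.5+o
meas(back(c,f([(272,290),(459,274),(471,409),(283,423)],[205,185]),.045),back(c,f([(129,56),(229,526)],[205,185]),.036))
c=pickle.load(open("scene2.pkl","rb"))
meas(back(c,f([(416,295),(534,198),(657,244),(549,348)],[210,225]),.045),back(c,f([(86,288),(602,455)],[210,225]),.036))
# other carton top
c=pickle.load(open("top2.pkl","rb"))
meas(back(c,f([(132,62),(317,24),(343,150),(158,187)],[205,185]),.045),back(c,f([(129,56),(229,526)],[205,185]),.036))
E
```

```text
bar mid [0.4991 0.4468 0.036 ] x-dir 13.1 carton c [0.4716 0.3596 0.045 ] y-dir-90 5.0 stopframe [-0.0466 -0.0787] size 0.08315219999472548 0.0596580894278484
bar mid [0.4984 0.4509 0.036 ] x-dir 12.7 carton c [0.47   0.3611 0.045 ] y-dir-90 5.1 stopframe [-0.0474 -0.0814] size 0.08203877302836746 0.058370444361424065
bar mid [0.4991 0.4468 0.036 ] x-dir 13.1 carton c [0.5806 0.4208 0.045 ] y-dir-90 12.0 stopframe [ 0.0735 -0.0438] size 0.0847949258187941 0.05873981845992304
```

```bash
python3 -c "
from plan import *
plan(0.65,(.481,.268,.03),12.7,6)"
```

```text
5.85 [0.4821 0.2492 0.0797] [-179.45   -1.08    5.88]
[[0.65, [-0.0, -0.31, 0.83], [-0.08, -0.19, -1.14]], [0.65, [0.01, -0.31, 0.83], [-0.08, -0.19, -1.14]], [0.65, [0.02, -0.31, 0.83], [-0.08, -0.19, -1.14]], [0.65, [0.02, -0.31, 0.83], [-0.08, -0.19, -1.14]], [0.65, [0.03, -0.31, 0.83], [-0.08, -0.19, -1.14]], [0.65, [0.04, -0.31, 0.83], [-0.08, -0.19, -1.14]]]
```

>>> play_rows:
  rows:
    - [0.65,[0,-0.2,1],[-0.1,-0.2,-1.2]]
    - [0.65,[0,-0.2,1],[-0.1,-0.2,-1.2]]
    - [0.65,[0,-0.2,1],[-0.1,-0.2,-1.2]]
    - [0.65,[0,-0.2,1],[-0.1,-0.2,-1.2]]
    - [0.65,[0,-0.2,1],[-0.1,-0.2,-1.2]]
    - [0.65,[0,-0.2,0.5],[-0.1,-0.2,-1.2]]
    - [0.65,[0,0,0],[0,0,0]]

```text
time: 6.55
ee_pos: [0.4795, 0.2643, 0.0179]
tcp_rot: [179.8, 0.4, 13.9]
wrist_force: [0.1, 0.1, -0.0]
opening: 0.0297
```

```bash
python3 -c "
from plan import *
plan(0.65,(.48,.285,.03),12.7,3)"
```

```text
6.55 [0.4795 0.2643 0.0179] [179.82   0.36  13.91]
[[0.65, [0.18, -0.66, -0.41], [0.06, 0.12, 0.4]], [0.65, [0.18, -0.66, -0.41], [0.06, 0.12, 0.4]], [0.65, [0.17, -0.67, -0.41], [0.06, 0.12, 0.4]]]
```

>>> play_rows:
  rows:
    - [0.65,[0.1,-0.5,-0.4],[0,0.1,0.4]]
    - [0.65,[0.1,-0.5,-0.4],[0,0.1,0.4]]
    - [0.65,[0.1,-0.5,-0.2],[0,0.1,0.3]]
    - [0.65,[0,0,0],[0,0,0]]

```text
time: 6.95
ee_pos: [0.4796, 0.2815, 0.0301]
tcp_rot: [179.9, -0.1, 12.7]
wrist_force: [0.1, 0.4, -0.4]
opening: 0.0298
```

```bash
python3 -c "
from plan import *
plan(0.65,(.471,.343,.028),12.7,12)"
```

```text
6.95 [0.4796 0.2815 0.0301] [ 1.7986e+02 -8.0000e-02  1.2670e+01]
[[0.65, [0.04, -0.52, 0.02], [0.01, -0.01, -0.0]], [0.65, [0.04, -0.52, 0.02], [0.01, -0.01, -0.0]], [0.65, [0.04, -0.52, 0.02], [0.01, -0.01, -0.0]], [0.65, [0.04, -0.52, 0.02], [0.01, -0.01, -0.0]], [0.65, [0.04, -0.52, 0.02], [0.01, -0.01, -0.0]], [0.65, [0.04, -0.52, 0.02], [0.01, -0.01, -0.0]], [0.65, [0.04, -0.52, 0.02], [0.01, -0.01, -0.0]], [0.65, [0.04, -0.52, 0.02], [0.01, -0.01, -0.0]], [0.65, [0.04, -0.52, 0.02], [0.01, -0.01, -0.0]], [0.65, [0.04, -0.52, 0.02], [0.01, -0.01, -0.0]], [0.65, [0.04, -0.52, 0.02], [0.01, -0.01, -0.0]], [0.65, [0.04, -0.52, 0.02], [0.01, -0.01, -0.0]]]
```

Good pose. I'll push most of the way (about 45 mm), then check.

>>> play_rows:
  rows:
    - [0.65,[0,-0.5,0],[0,0,0]]
    - [0.65,[0,-0.5,0],[0,0,0]]
    - [0.65,[0,-0.5,0],[0,0,0]]
    - [0.65,[0,-0.5,0],[0,0,0]]
    - [0.65,[0,-0.5,0],[0,0,0]]
    - [0.65,[0,-0.5,0],[0,0,0]]
    - [0.65,[0,-0.5,0],[0,0,0]]
    - [0.65,[0,-0.5,0],[0,0,0]]
    - [0.65,[0,0,0],[0,0,0]]

```text
time: 7.85
ee_pos: [0.4702, 0.3242, 0.0304]
tcp_rot: [179.9, -0.1, 12.7]
wrist_force: [0.1, -0.1, -0.4]
opening: 0.0299
```

```bash
python3 - <<'E'
from workcell import camera
import cv2,pickle
c=camera("scene");pickle.dump(c,open("scene2.pkl","wb"));cv2.imwrite("pics/s6.png",cv2.resize(c["img"][225:375,210:410,::-1],None,fx=4,fy=4,interpolation=cv2.INTER_CUBIC))
E
```

```text
(no output)
```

View pics/s6.png

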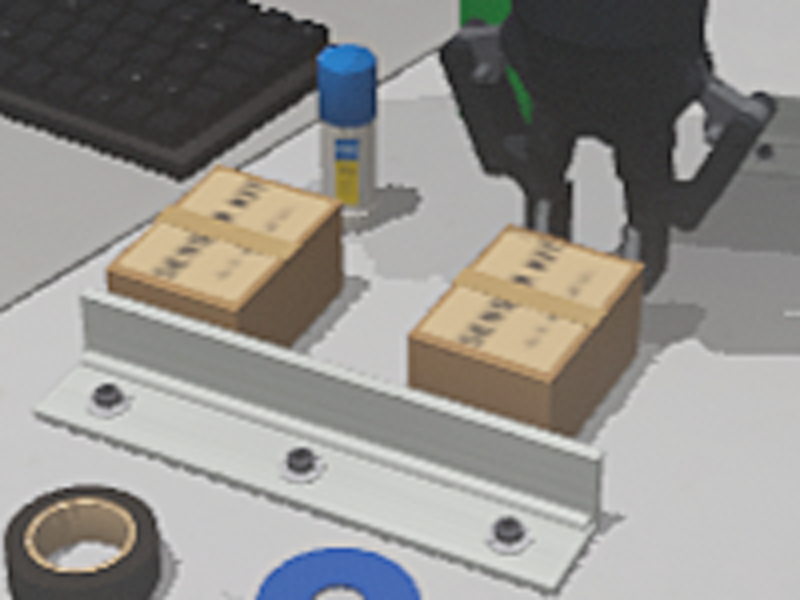

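>>> play_rows:
  rows:
    - [0.65,[0,-0.4,0],[0,0,0]]
    - [0.65,[0,-0.4,0],[0,0,0]]
    - [0.65,[0,-0.4,0],[0,0,0]]
    - [0.65,[0,-0.3,0],[0,0,0]]

```text
time: 8.3
ee_pos: [0.4668, 0.3391, 0.0304]
tcp_rot: [179.8, -0.1, 12.6]
wrist_force: [-0.1, -0.1, 0.1]
opening: 0.0298
```

>>> play_rows:
  rows:
    - [0.65,[0,-0.2,0],[0,0,0]]
    - [0.65,[0,-0.2,0],[0,0,0]]

```text
time: 8.5
ee_pos: [0.4666, 0.341, 0.0305]
tcp_rot: [179.5, -0.2, 12.6]
wrist_force: [6.6, -19.1, 4.8]
opening: 0.0301
```

The force rose to 20 N, so the carton is against the bar. Next I'll back off and look.

>>> play_rows:
  rows:
    - [0.65,[0,-0.1,0],[0,0,0]]
    - [0.65,[0,0,0],[0,0,0]]

```text
time: 8.7
ee_pos: [0.4669, 0.3406, 0.0305]
tcp_rot: [179.3, -0.2, 12.5]
wrist_force: [0.2, -0.3, -0.7]
opening: 0.0302
```

>>> play_rows:
  rows:
    - [0.65,[0,0.5,0],[0,0,0]]
    - [0.65,[0,1.5,0],[0,0,0]]
    - [0.65,[0,2,0],[0,0,0]]
    - [0.65,[0,2,-1],[0,0,0]]
    - [0.65,[0,1,-3],[0,0,0]]
    - [0.65,[0,0,-4],[0,0,0]]
    - [0.65,[0,0,-4],[0,0,0]]
    - [0.65,[0,0,0],[0,0,0]]

```text
time: 9.5
ee_pos: [0.481, 0.2651, 0.1536]
tcp_rot: [179.3, 0.1, 12.5]
wrist_force: [0.2, -0.2, 0.9]
opening: 0.03
```

```bash
python3 - <<'E'
from workcell import camera
import cv2,pickle
c=camera("scene");pickle.dump(c,open("scene2.pkl","wb"));cv2.imwrite("pics/s7.png",cv2.resize(c["img"][225:375,210:410,::-1],None,fx=4,fy=4,interpolation=cv2.INTER_CUBIC))
c=camera("top");pickle.dump(c,open("top2.pkl","wb"));cv2.imwrite("pics/t7.png",cv2.resize(c["img"][185:335,205:405,::-1],None,fx=4,fy=4,interpolation=cv2.INTER_CUBIC))
E
```

```text
(no output)
```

View pics/s7.png

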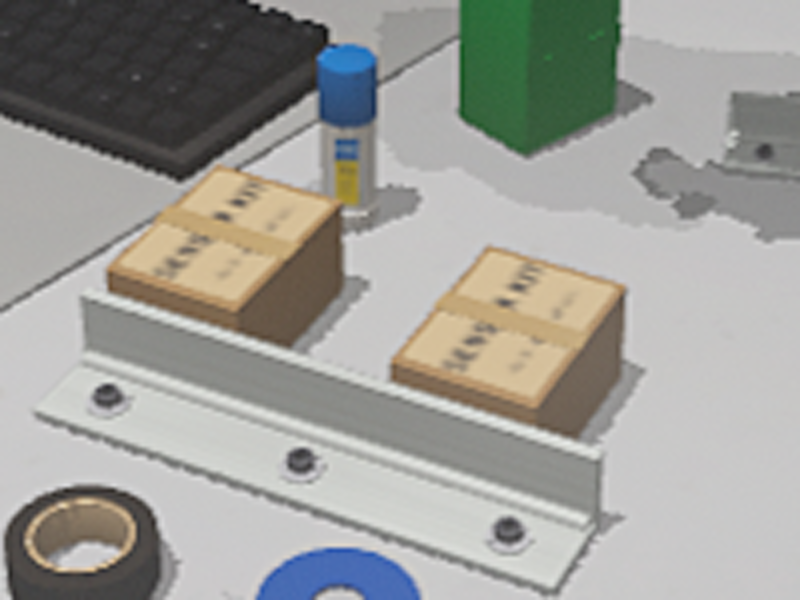

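View pics/t7.png

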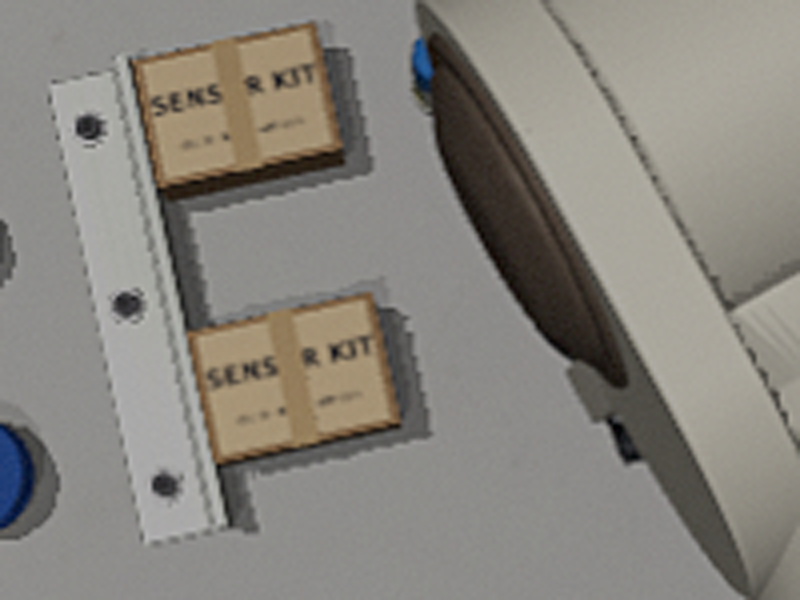

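```bash
python3 - <<'E'
from m import *;import pickle
c=pickle.load(open("top2.pkl","rb"));f=lambda L,o:(np.array(L,float)+.5)/4-.5+o
b=back(c,f([(129,56),(229,526)],[205,185]),.036)
meas(back(c,f([(187,332),(373,293),(400,425),(215,463)],[205,185]),.045),b)
meas(back(c,f([(132,62),(317,24),(343,150),(158,187)],[205,185]),.045),b)
c=pickle.load(open("scene2.pkl","rb"));b=back(c,f([(86,288),(602,455)],[210,225]),.036)
meas(back(c,f([(391,367),(489,247),(626,290),(537,409)],[210,225]),.045),b)
meas(back(c,f([(107,270),(220,166),(343,205),(239,310)],[210,225]),.045),b)
from workcell import get_obs; print(get_obs()["wrist_force"])
E
```

```text
bar mid [0.4991 0.4468 0.036 ] x-dir 13.1 carton c [0.4583 0.3937 0.045 ] y-dir-90 12.2 stopframe [-0.0517 -0.0424] size 0.08366352330408947 0.05950377921728053
bar mid [0.4991 0.4468 0.036 ] x-dir 13.1 carton c [0.5806 0.4208 0.045 ] y-dir-90 12.0 stopframe [ 0.0735 -0.0438] size 0.0847949258187941 0.05873981845992304
bar mid [0.4984 0.4509 0.036 ] x-dir 12.7 carton c [0.4559 0.397  0.045 ] y-dir-90 13.2 stopframe [-0.0533 -0.0432] size 0.08367179212501588 0.05849799121145561
bar mid [0.4984 0.4509 0.036 ] x-dir 12.7 carton c [0.5783 0.4226 0.045 ] y-dir-90 12.3 stopframe [ 0.0717 -0.0452] size 0.08217335200030725 0.05889544996452795
[ 0.56885435  0.33244469 -1.7325427 ]
```

```bash
python3 -c "
from workcell import job_done;print(job_done())"
```

```text
the job is handed in; nothing more can be done
None
```

I tipped the carton over with the fingertips and pushed it squarely against the larger stop bar. I then backed the arm clear and handed the job in at about 9.7 s; no verdict came back.

- **Tipping:** a push high on the taped face laid the carton flat, taped top up, without visible sliding. It came to rest about 37 mm short of the bar.
- **Pushing:** I used both fingertips, held parallel to the bar, on its rear end. The force rose to about 20 N as it met the bar.
- **Final position:** the carton's middle is 42.4 mm (top camera) or 43.2 mm (scene camera) from the bar's face, where 38 to 47.5 mm is required. It sits about 52 mm to one side of the bar's centre.
- **Squareness:** it is within about 1° of square. The two cameras put the small error on opposite sides (−0.9° and +0.5°), which is within measuring error.
- **Other things:** the other carton and the glue stick show no movement in the pictures. The tape roll and solder reel are only partly in the last pictures, where they look unmoved, and the arm never went near them. The gripper was clear of everything at the end.

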